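Seat a lens barrel in the V-block and hold it down

ROBOT

A 6-joint arm with a two-finger parallel gripper is mounted at the origin on the work surface. World frame = base frame: x ahead of the robot, y to its left, z up, the work surface at z = 0. Lengths are in m, angles in rad, forces in N, time in s.
With the tool pointing down it reaches from about 0.3 to 0.775 m from the base axis. Payload 14.6 kg.
Tool frame: the origin (TCP) lies at the very end of the fingers, on their centre line; the grasp point (between the pads) lies 19 mm behind it; z points along the fingers, y is the line along which they close (so a half turn about z gives the same grasp; the last joint's range is limited). The gripper opens to 94 mm and grips with 3 to 60 N. Pads are 16 mm wide; open, the fingers measure 119 mm over their backs; the gripper's body (75 mm by 177 mm) begins 78 mm behind the grasp point.
Start: joints at [-0.067, 0.3, 1.521, -0, 1.321, -0.067], TCP at [0.55, -0, 0.205] pointing down, gripper open.
Joint ranges: [-3.03, 3.03], [-0.79, 2.21], [0.23, 2.52], [-1.04, 4.18], [0, 3.07], [-2.55, 2.55]. Speed limits (rad/s): [2.22, 2.22, 2.57, 3.14, 3.14, 3.14].

INTERFACE

Orientations are given as [roll, pitch, yaw] about the fixed x, y, z axes, in that order (R = Rz(yaw) Ry(pitch) Rx(roll)).
In Python, from station import ctrl, cams gives the robot as it stands. The module is installed in compiled form; this text tells all that it offers.
- The arm moves only by the tool arm_command, never from a script. Its argument "plan" is a list that holds one entry, the list of rows, each a list of 7 numbers: the shift along the tool's x, y, z in a scale on which 1.0 is 0.5 m, then the turn, a rotation vector about the tool's x, y, z in normalised numbers (1 is 2 pi rad), then the closure, from -1 (fully open) to 1 (shut). A call has 1 to 12 rows; each row is the pose to reach, as a shift and turn from the pose commanded when the call began, along the tool's axes at that moment; what a row does not reach only later rows make up. A row lasts 1/10 s, in which the tool goes at most 50 mm and 8.59 degrees, less where a joint would pass 70% of its speed; a pose out of reach is approached as far as the arm can. No shift or turn number may pass 1 either way. A call with a gripper value outside its range is refused whole. The fingers move at their own pace and stop on an object; "squeeze" is the grip in N (left out, the last holds). Time passes only in rows, so rows that repeat a pose let the fingers close. It gives the time, the measured TCP pose, the force, the opening and the grip force at its end, in the units of the state.
- ctrl.get_obs(): the state, without advancing time (a new reading comes with each control period).
- cams.camera(name): name is "scene" or "side" or "wrist"; returns (picture, depth): 420x560x3 uint8, blue, green, red; 420x560 float32, m along the optical axis (not along the pixel's ray), 0 where there is no reading.
- cams.camera_info(name): a dict with "fx", "fy", "cx", "cy" (pixels), "world_to_cam" (4x4, takes a point from world to camera coordinates). Camera axes: x right, y down, z forward; pixel columns grow to the right and rows downward; lengths in m; the calibration is good to about 2 mm. The wrist camera is an equidistant fisheye: a pixel r from the principal point sees the ray r / f radians off the axis. A picture is of the moment at which its call begins: read the wrist's pose just before it. camera_info takes no time and is no camera call; for the wrist camera it gives the pose at the moment of the call.
- ctrl.hand_in(): hands the job in; it is judged then, once.
The state is a dict: "time_s": time; "qpos": joint angles; "joint_vel": joint speeds; "tau": joint torques, N m; "ee_pos": TCP position; "eef_rot": TCP orientation; "force": force on the tool from outside, world axes, zero at the start; "moment": the same for the moment, N m; "grip_width": finger opening in m; "grip_force": force on a finger pad.
Only numpy, scipy, OpenCV 4.12 (cv2) and the standard library are available. Lean on these libraries where they do the work, as an engineer would, in place of code of your own. Each camera call takes 0.05 s, during which the arm holds its last target. There are 200 camera calls.

TASK

Pick the lens barrel with the slim nose off its black rest, pass the nose through the round hole in the V-block's end plate until it sticks well out of the far side, and lay the barrel straight down into the V. Finish while still holding it with the gripper, pressing it gently but definitely down onto both faces of the V, as if waiting for a clamp: do not let go. Leave the spare lens, the screw tray and the post where they are.

Things in the scene. Friction and masses are not known exactly. Their poses are not given: they have to be found in the camera images.
- barrel: bare aluminium lens barrel, 48 mm in diameter, 100 mm long, with thin black bands and a slim steel nose, 12 mm in diameter, 40 mm long, on one end; 0.24 to 0.39 kg. Origin at the middle of the 100 mm cylinder, on its axis; x along the axis to the nose (shoulder at +50, nose tip at +90 mm); any roll about x. Starts level in the rest, its axis 34 mm above the rest's underside.
- nose_tip (a point): centre of the nose's free end, on the barrel's axis
- rest: low black plastic rest, fixed, 90 x 44 x 15 mm, a flat 10 mm thick base with a 5 mm lip along each long side, in which the barrel lies; nothing of it stands further out to the sides than the barrel. Origin at the centre of its underside, x along its length, z up; stands on the breadboard.
- vblock: steel V-block with a 90 degree groove 80 mm long (x -40 to +40 mm), open above and at the -x end, 48 mm wide, fixed on the breadboard by an aluminium base of 150 x 80 x 10 mm. Origin under the middle of the V, at the underside; x runs along the groove to the end plate, y to the left, z up. A seated barrel's axis lies 70 mm above the underside, at y = 0.
- endplate: aluminium plate upright across the groove, fixed to the V-block, whose frame it shares: x from +50 to +58 mm, 60 mm wide, its top 90 mm above the V-block's underside. It has one round hole, 18 mm in diameter, in line with the seated barrel: 3 mm clearance all round the nose. With the barrel's shoulder against the plate the nose sticks out 32 mm.
- seat (a point): point of the V-block on the axis of a seated barrel, 70 mm above the underside, over the middle of the V; same axes as the V-block
- hole (a point): centre of the end plate's hole on the plate's far (+x) face; same axes as the V-block
- face_left: the V's sloping steel face on its +y side, fixed, rigid, ground smooth and oiled (friction about 0.2); its frame is the V-block's. The faces reach up to 14 mm below the seated axis, so fingers gripping the barrel across, tips no more than 12 mm below its axis, clear the block.
- face_right: the V's sloping steel face on its -y side, like the left one; its frame is the V-block's
- breadboard: dark breadboard plate, fixed, 450 x 840 x 12 mm, lying on the table: its top, on which everything stands, is at z = 12 mm. Origin at the centre of its underside.
- spare_lens: bystander: plain short aluminium lens without a nose, standing upright, 40 mm in diameter, 52 mm high, loose; origin at the centre of its underside
- screw_tray: bystander: open grey tray 70 x 110 x 30 mm, loose; origin at the centre of its underside
- post: bystander: steel post 13 mm in diameter, 65 mm high, on a 32 mm round foot, loose; origin at the centre of its underside
Mind the look-alikes: they are no part of the job. Leave any blue look-alike of the barrel alone.

How it is judged:
By the outcome, as a careful person would: the job done as asked, in the order asked, and still so for the second after the job is handed in, while the arm keeps its last pose, push and grip.
It also fails if it takes over 48 s, if anything falls off the work surface, if the arm or the gripper's body presses on something with over 40 N, if the wrist force passes 120 N, or if a joint passes its speed limit or range.

## Working session

There is one attempt and no reset: what is moved stays moved. The work goes in short steps, Python scripts to look and compute and a tool call to move; the robot and the scene stay as the last step left them, time stands still between calls to the robot, and variables do not carry over. Pictures are saved under pics/ and viewed, at most 10 in all, crops included, and the job is handed in when it is done.

Besides the shell and the picture viewer there is one more tool, called after "Request:" as name([rows], argument=value, ...), one row to a line, values as JSON. arm_command: Moves the arm, as the interface text tells. Its arguments: {"type":"object","properties":{"plan":{"type":"array"},"squeeze":{"type":"number"}},"required":["plan"]}

```bash
mkdir -p pics; python3 - <<'E'
from station import ctrl,cams
import cv2,numpy as np
o=ctrl.get_obs();print({k:np.round(v,3) for k,v in o.items()})
for n in("scene","side"):
    p,d=cams.camera(n);cv2.imwrite(f"pics/{n}0.png",p);np.save(f"{n}d.npy",d)
    i=cams.camera_info(n);print(n,i["fx"],i["cx"],i["cy"],np.round(np.linalg.inv(i["world_to_cam"]),3))
E
```

```text
{'time_s': np.float64(0.0), 'qpos': array([-0.067,  0.3  ,  1.522, -0.   ,  1.321, -0.067]), 'joint_vel': array([-0.001,  0.002, -0.   ,  0.   ,  0.   , -0.001]), 'tau': array([-2.0000e-03, -5.3181e+01, -3.5274e+01,  7.1000e-02,  2.4000e-02,
       -0.0000e+00]), 'ee_pos': array([0.55 , 0.   , 0.205]), 'eef_rot': array([-3.14 , -0.   ,  1.571]), 'force': array([ 0.201, -0.09 , -0.045]), 'moment': array([-0.02 ,  0.001,  0.048]), 'grip_force': np.float64(0.0), 'grip_width': np.float64(0.094)}
scene 388.2207583207011 281.01620085504703 205.1036657526577 [[-0.661  0.43  -0.615  1.071]
 [ 0.75   0.37  -0.548  0.411]
 [-0.008 -0.823 -0.567  0.622]
 [ 0.     0.     0.     1.   ]]
side 429.46851941678113 277.53177203433 219.0388274994552 [[-0.97  -0.131  0.203  0.216]
 [-0.242  0.518 -0.82   0.967]
 [ 0.002 -0.845 -0.535  0.779]
 [ 0.     0.     0.     1.   ]]
```

View pics/scene0.png

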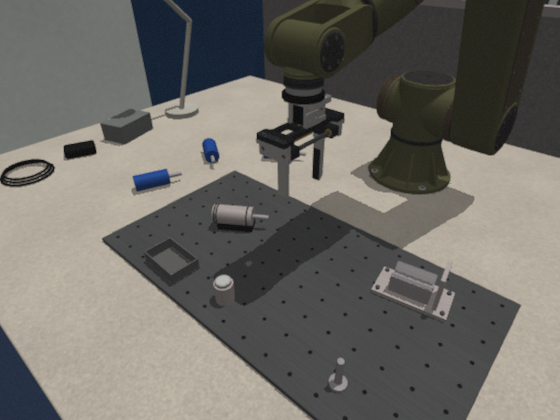

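View pics/side0.png

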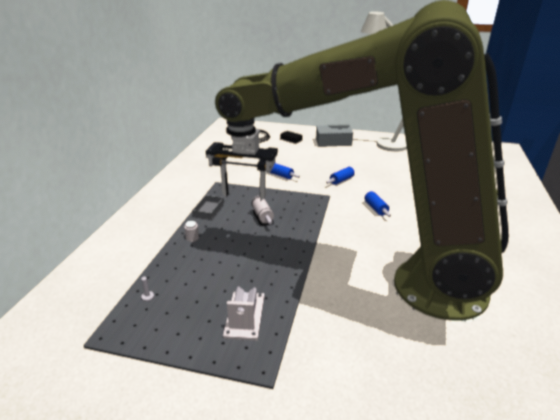

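The scene view shows the bare barrel at (235,215) with its nose pointing right to (267,217), and the V-block at (413,290) with the end plate on its right at (447,272). In the side view the barrel is at (262,211) and the V-block at (243,312). Next I'll get rough coordinates from depth.

```bash
cat > h.py <<'E'
import numpy as np,cv2
from station import ctrl,cams
def ray(n,uv,i=None):
    i=i or cams.camera_info(n);T=np.linalg.inv(i["world_to_cam"])
    uv=np.atleast_2d(uv).astype(float);x=(uv[:,0]-i["cx"])/i["fx"];y=(uv[:,1]-i["cy"])/i["fy"]
    if n=="wrist":
        r=np.hypot(x,y)+1e-12;d=np.c_[x/r*np.sin(r),y/r*np.sin(r),np.cos(r)]
    else: d=np.c_[x,y,np.ones(len(x))]
    return T[:3,3],d@T[:3,:3].T
def onz(n,uv,z,i=None):
    o,d=ray(n,uv,i);return o+d*((z-o[2])/d[:,2])[:,None]
def cloud(n,d,i=None):
    v,u=np.mgrid[:420,:560];o,r=ray(n,np.c_[u.ravel(),v.ravel()],i)
    return (o+r*d.ravel()[:,None]).reshape(420,560,3)
E
python3 - <<'E'
from h import *
for n,rois in dict(scene=dict(bar=(205,195,275,235),vb=(365,255,460,320),spare=(212,272,238,308),post=(325,350,350,392),tray=(143,238,200,282)),side=dict(bar=(248,190,276,228),vb=(220,282,270,340))).items():
    P=cloud(n,np.load(n+"d.npy"))
    for k,(a,b,c,d) in rois.items():
        q=P[b:d,a:c].reshape(-1,3);q=q[(q[:,2]>.022)&(q[:,2]<.13)]
        print(n,k,len(q),*[np.round(np.percentile(q,p,axis=0),3) for p in(1,50,99)])
        xy=q[:,:2].astype(np.float32)
        if len(q)>20: print("   rect",cv2.minAreaRect(xy), "hi",np.round(q[q[:,2]>np.percentile(q[:,2],90)].mean(0),3))
E
```

```text
scene bar 985 [ 0.515 -0.242  0.023] [ 0.566 -0.191  0.055] [ 0.603 -0.134  0.071]
   rect ((0.5514393448829651, -0.1875728964805603), (0.04381303861737251, 0.13947390019893646), 34.02309036254883) hi [ 0.56  -0.205  0.07 ]
scene vb 2311 [0.439 0.171 0.022] [0.496 0.251 0.047] [0.522 0.316 0.103]
   rect ((0.47830042243003845, 0.24317453801631927), (0.08134398609399796, 0.14918603003025055), 9.38122272491455) hi [0.48  0.28  0.088]
scene spare 484 [ 0.723 -0.054  0.023] [ 0.746 -0.03   0.057] [ 0.759 -0.02   0.066]
   rect ((0.7406809329986572, -0.0384063795208931), (0.03672941029071808, 0.03938436880707741), 40.070552825927734) hi [ 0.738 -0.04   0.066]
scene post 217 [0.736 0.234 0.022] [0.746 0.242 0.056] [0.751 0.249 0.079]
   rect ((0.741023063659668, 0.24238863587379456), (0.022155100479722023, 0.017887677997350693), 2.8934667110443115) hi [0.743 0.239 0.078]
scene tray 771 [ 0.715 -0.26   0.022] [ 0.751 -0.199  0.034] [ 0.787 -0.149  0.044]
   rect ((0.7496132850646973, -0.2045326977968216), (0.11244822293519974, 0.07266825437545776), 87.7488784790039) hi [ 0.751 -0.205  0.043]
side bar 396 [ 0.512 -0.243  0.023] [ 0.55  -0.176  0.057] [ 0.602 -0.13   0.07 ]
   rect ((0.5501766800880432, -0.18856392800807953), (0.047310031950473785, 0.14209075272083282), 33.4212646484375) hi [ 0.555 -0.196  0.069]
side vb 1141 [0.437 0.182 0.022] [0.471 0.293 0.058] [0.507 0.314 0.102]
   rect ((0.47632426023483276, 0.2487003058195114), (0.07948038727045059, 0.14472375810146332), 10.393850326538086) hi [0.469 0.293 0.1  ]
```

The manual's scale: shifts go in shares of 0.5 m and turns go in shares of 2 pi rad. Converting my numbers, 190 mm / 500 = 0.38, 145 mm / 500 = 0.29, -0.17 rad / 6.2832 = -0.0271.

Request:
arm_command([
  [[0.1, -0.03, 0, 0, 0, 0, -1], [0.2, -0.06, 0, 0, 0, 0, -1], [0.29, -0.1, 0, 0, 0, -0.0127, -1], [0.38, -0.144, 0, 0, 0, -0.0271, -1], [0.38, -0.144, 0, 0, 0, -0.0271, -1], [0.38, -0.144, 0, 0, 0, -0.0271, -1], [0.38, -0.144, 0, 0, 0, -0.0271, -1], [0.38, -0.144, 0, 0, 0, -0.0271, -1]],
])

```text
time_s: 0.9
ee_pos: [0.4785, 0.1889, 0.2053]
eef_rot: [-3.141, 0.0, 1.739]
force: [-0.4, 0.8, -0.6]
grip_width: 0.0942
grip_force: 0.0
```

```bash
python3 - <<'E'
from h import *
import pickle
o=ctrl.get_obs();print(o["time_s"],o["ee_pos"],o["eef_rot"],o["joint_vel"])
i=cams.camera_info("wrist");p,d=cams.camera("wrist");cv2.imwrite("pics/w1.png",p);pickle.dump((i,p,d,o),open("w1.pkl","wb"))
print(i["fx"],i["cx"],i["cy"],np.round(np.linalg.inv(i["world_to_cam"]),3))
E
```

```text
0.9 [0.47851246 0.18889987 0.20531176] [-3.14137984e+00  1.13269760e-04  1.73863971e+00] [-1.03076442e-03 -1.65613228e-03  8.40464953e-05  4.75271109e-04
 -1.00705612e-03  1.22588182e-03]
325.19226210127806 280.45159137281183 208.58314749680696 [[ 0.986  0.16   0.047  0.466]
 [ 0.167 -0.948 -0.271  0.267]
 [ 0.001  0.275 -0.961  0.384]
 [ 0.     0.     0.     1.   ]]
```

View pics/w1.png

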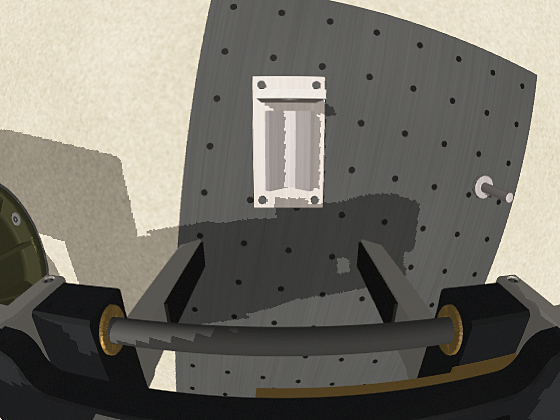

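The wrist view shows the V-block base cleanly, with corners at about (252,76), (325,76), (323,207) and (255,207). The groove runs down the middle at column ~290, and the end plate is at row ~100.

```bash
python3 - <<'E'
from h import *
import pickle
i,p,d,o=pickle.load(open("w1.pkl","rb"))
g=p.min(2)
m=np.zeros_like(g);m[60:220,235:340]=(g[60:220,235:340]>150)
m=cv2.morphologyEx(m,cv2.MORPH_OPEN,np.ones((3,3)))
c=max(cv2.findContours(m,0,1)[0],key=cv2.contourArea)
h=cv2.convexHull(c)[:,0]
w=onz("wrist",h,.022,i)[:,:2].astype(np.float32)
print("base hull px",cv2.boundingRect(h),"rect",cv2.minAreaRect(w))
# outline edges at sub-level: fit lines to left and right, top & bottom borders
P=cloud("wrist",d,i);R=P[60:220,235:340]
def lin(pts,ax):
    pts=onz("wrist",pts,.022,i)[:,:2].astype(np.float32)
    vx,vy,x,y=cv2.fitLine(pts,cv2.DIST_HUBER,0,.001,.001).ravel();return np.array([vx,vy])*np.sign(vy if ax else vx),np.array([x,y])
hull=c[:,0]
L=[];Rr=[]
for v in range(85,200,2):
    us=np.where(m[v])[0]
    if len(us)>2: L.append((us[0]-.5,v));Rr.append((us[-1]+.5,v))
T=[];B=[]
for u in range(262,316,2):
    vs=np.where(m[:,u])[0];T.append((u,vs[0]-.5));B.append((u,vs[-1]+.5))
for n,s,a in(("L",L,1),("R",Rr,1),("T",T,0),("B",B,0)):
    q=lin(s,a);print(n,q[0],q[1],np.degrees(np.arctan2(q[0][1],q[0][0])))
for lo,hi in((.018,.027),(.05,.08),(.095,.11)):
    q=R[(R[...,2]>lo)&(R[...,2]<hi)&(m[60:220,235:340]>0)] if lo<.03 else R[(R[...,2]>lo)&(R[...,2]<hi)]
    print(lo,len(q),cv2.minAreaRect(q[:,:2].astype(np.float32)),np.median(q,0))
# groove planes
q=R.reshape(-1,3)
a=np.radians(99.7);ex=np.array([np.cos(a),np.sin(a)]);ey=np.array([-ex[1],ex[0]])
c0=np.array([.478,.245]);lx=(q[:,:2]-c0)@ex;ly=(q[:,:2]-c0)@ey
for s in(1,-1):
    k=(abs(lx)<.03)&(s*ly>.006)&(s*ly<.02)&(q[:,2]>.035)&(q[:,2]<.075)
    A=np.c_[ly[k],lx[k],np.ones(k.sum())];f=np.linalg.lstsq(A,q[k,2],rcond=None)[0];r=q[k,2]-A@f
    print("face",s,k.sum(),f,r.std())
E
```

```text
base hull px (252, 76, 74, 132) rect ((0.4797016680240631, 0.2420939803123474), (0.08026586472988129, 0.14929203689098358), 9.675400733947754)
L [-0.16195421  0.9867983 ] [0.43898234 0.24301268] 99.32034
R [-0.16657972  0.986028  ] [0.51862603 0.2479121 ] 99.58901
T [0.9849674 0.1727404] [0.4671332 0.3158588] 9.947189
B [0.9216347 0.3880587] [0.4862765  0.17461689] 22.833757
0.018 1166 ((0.486668199300766, 0.19979719817638397), (0.07940146327018738, 0.06444196403026581), 9.241437911987305) [0.47025003 0.18754054 0.0236173 ]
0.05 4692 ((0.4739861488342285, 0.26289036870002747), (0.10566511005163193, 0.13325120508670807), 9.73095989227295) [0.478826   0.24916633 0.06351675]
0.095 38 ((0.471435010433197, 0.28488484025001526), (0.05557158216834068, 0.0002929945185314864), 9.890647888183594) [0.48428904 0.28705881 0.10609212]
face 1 755 [0.93340921 0.19984562 0.05669688] 0.0008793133644106208
face -1 779 [-1.18503484  0.217405    0.05268257] 0.0016809111187581828
```

```bash
python3 - <<'E'
s=open("h.py").read()
s=s.replace("np.c_[x/r*np.sin(r),y/r*np.sin(r),np.cos(r)]","np.c_[x/r*np.tan(r),y/r*np.tan(r),np.ones(len(r))]")
open("h.py","w").write(s)
E
python3 - <<'E'
from h import *
import pickle
i,p,d,o=pickle.load(open("w1.pkl","rb"))
P=cloud("wrist",d,i);R=P[60:220,235:340];q=R.reshape(-1,3)
a=np.radians(99.6);ex=np.array([np.cos(a),np.sin(a)]);ey=np.array([-ex[1],ex[0]])
c0=np.array([.4797,.2421]);lx=(q[:,:2]-c0)@ex;ly=(q[:,:2]-c0)@ey
for lo,hi in((.018,.027),(.095,.11)):
    k=(q[:,2]>lo)&(q[:,2]<hi)&(abs(lx)<.08)&(abs(ly)<.045);print(lo,k.sum(),np.median(q[k,2]),[np.round(np.percentile(z[k],[0,2,50,98,100]),4) for z in(lx,ly)])
F=[]
for s in(1,-1):
    k=(abs(lx)<.03)&(s*ly>.005)&(s*ly<.02)&(q[:,2]>.035)&(q[:,2]<.075)
    A=np.c_[ly[k],lx[k],np.ones(k.sum())];f=np.linalg.lstsq(A,q[k,2],rcond=None)[0];r=q[k,2]-A@f;F.append(f)
    print("face",s,k.sum(),f,r.std())
print("valley y at x=0",(F[1][2]-F[0][2])/(F[0][0]-F[1][0]),"dy/dx",(F[1][1]-F[0][1])/(F[0][0]-F[1][0]))
k=(abs(ly)<.022)&(abs(ly)>.012)&(q[:,2]>.045)&(q[:,2]<.08);print("V x-extent",np.percentile(lx[k],[0,1,99,100]),"z",np.percentile(q[k,2],98))
cv2.imwrite("pics/w1c.png",cv2.resize(p[60:220,235:340],None,fx=3.7,fy=3.7,interpolation=cv2.INTER_CUBIC))
E
```

```text
0.018 4610 0.021982524249786112 [array([-0.0752, -0.0736,  0.0015,  0.0732,  0.0749]), array([-0.0402, -0.0388,  0.0029,  0.0394,  0.0408])]
0.095 694 0.10183637798251965 [array([0.0445, 0.0446, 0.0485, 0.0526, 0.0529]), array([-0.0294, -0.0283,  0.0009,  0.0291,  0.0301])]
face 1 882 [1.10978268e+00 9.91153137e-05 4.58175098e-02] 0.0013849703161673153
face -1 954 [-1.14053084  0.00572765  0.04615194] 0.0015357463800941126
valley y at x=0 0.0001486150479312554 dy/dx 0.0025012230158926703
V x-extent [-0.04534418 -0.04411722  0.04514376  0.04531361] z 0.06880882197541557
```

View pics/w1c.png

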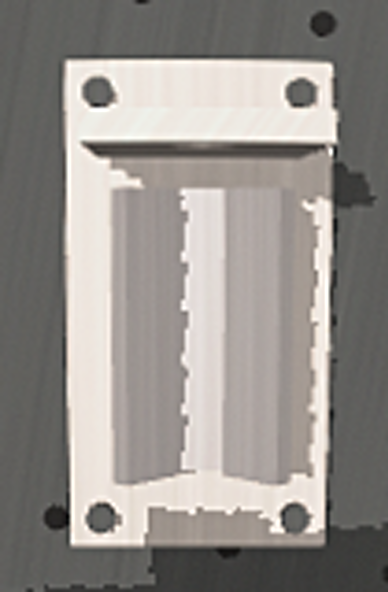

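In the tool's units: -420 mm / 500 = -0.84, -400 mm / 500 = -0.8, -0.43 rad / 6.2832 = -0.0684.

Request:
arm_command([
  [[-0.1, 0.016, 0, 0, 0, 0, -1], [-0.2, 0.028, 0, 0, 0, -0.0159, -1], [-0.3, 0.036, 0, 0, 0, -0.0318, -1], [-0.4, 0.04, 0, 0, 0, -0.0477, -1], [-0.5, 0.044, 0, 0, 0, -0.0573, -1], [-0.6, 0.048, 0, 0, 0, -0.0684, -1], [-0.7, 0.048, 0, 0, 0, -0.0684, -1], [-0.8, 0.048, 0, 0, 0, -0.0684, -1], [-0.84, 0.048, 0, 0, 0, -0.0684, -1], [-0.84, 0.048, 0, 0, 0, -0.0684, -1], [-0.84, 0.048, 0, 0, 0, -0.0684, -1], [-0.84, 0.048, 0, 0, 0, -0.0684, -1]],
])

```text
time_s: 2.15
ee_pos: [0.5726, -0.2191, 0.2055]
eef_rot: [3.142, -0.0, 2.171]
force: [-0.5, -0.0, -0.3]
grip_width: 0.0944
grip_force: 0.0
```

The enlarged crop shows the end plate's top face as a bright strip near the top (crop rows 107–145) and the groove below it. The plate sits at +44.5 to +53 mm from the base centre, so the V origin is 5 mm behind that centre. Now for the barrel.

```bash
python3 - <<'E'
from h import *
import pickle
o=ctrl.get_obs();i=cams.camera_info("wrist");p,d=cams.camera("wrist");cv2.imwrite("pics/w2.png",p);pickle.dump((i,p,d,o),open("w2.pkl","wb"))
print(np.linalg.norm(o["joint_vel"]))
q=cloud("wrist",d,i).reshape(-1,3)
a=np.radians(124);c0=np.array([.562,-.205])
for _ in range(4):
    ex=np.array([np.cos(a),np.sin(a)]);ey=np.array([-ex[1],ex[0]])
    lx=(q[:,:2]-c0)@ex;ly=(q[:,:2]-c0)@ey
    k=(abs(lx)<.046)&(abs(ly)<.022)&(q[:,2]>.05)&(q[:,2]<.08)
    # cylinder: (ly-b-m lx)^2+(z-zc)^2=r^2
    from scipy.optimize import least_squares
    f=least_squares(lambda t:np.hypot(ly[k]-t[0]-t[1]*lx[k],q[k,2]-t[2]-t[3]*lx[k])-.024,[0,0,.046,0],loss="huber",f_scale=.001)
    b,m,zc,mz=f.x;c0=c0+b*ey;a+=m
lx=(q[:,:2]-c0)@ex;ly=(q[:,:2]-c0)@ey
k=(abs(ly)<.02)&(q[:,2]>.055)&(abs(lx)<.08);print("body x",np.percentile(lx[k],[0,1,99,100]))
k2=(abs(ly)<.007)&(q[:,2]>.043)&(q[:,2]<.054)&(lx>.04)&(lx<.11);print("nose",k2.sum(),np.percentile(lx[k2],[1,99]),np.median(ly[k2]),np.median(q[k2,2]))
print(c0,np.degrees(a),zc,mz,k.sum(),np.abs(f.fun).mean())
E
```

```text
0.01303603889869465
body x [-0.05192309 -0.04685679  0.06159064  0.06159064]
nose 473 [0.04798502 0.08815313] -8.917005151141668e-05 0.05077493235102759
[ 0.55995703 -0.20637776] 123.12573220424595 0.04573169829436954 -0.0009058802826921069 14574 0.00048548169575441893
```

View pics/w2.png

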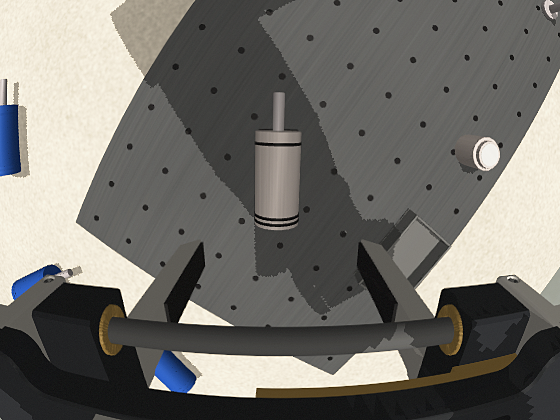

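The barrel is upright in the wrist view, with its body at (277,180) and the nose tip at (279,93), centred between the fingers. I'll descend and grip about 4 mm ahead of the middle, with the fingertips about 11 mm below the axis.

In the tool's units: 170.5 mm / 500 = 0.341, 170 mm / 500 = 0.34, 0.022 rad / 6.2832 = 0.0035.

Request:
arm_command([
  [[0.02, -0.004, 0.06, 0, 0, 0.0016, -1], [0.042, -0.006, 0.14, 0, 0, 0.0035, -1], [0.042, -0.006, 0.22, 0, 0, 0.0035, -1], [0.042, -0.006, 0.28, 0, 0, 0.0035, -1], [0.042, -0.006, 0.32, 0, 0, 0.0035, -1], [0.042, -0.006, 0.34, 0, 0, 0.0035, -1], [0.042, -0.006, 0.341, 0, 0, 0.0035, -1], [0.042, -0.006, 0.341, 0, 0, 0.0035, -1]],
], squeeze=40)

```text
time_s: 3.0
ee_pos: [0.5589, -0.2041, 0.0361]
eef_rot: [3.141, 0.001, 2.149]
force: [0.0, -0.3, -0.1]
grip_width: 0.0939
grip_force: 0.0
```

Request:
arm_command([
  [[0, 0, 0, 0, 0, 0, 0], [0, 0, 0, 0, 0, 0, 0.3], [0, 0, 0, 0, 0, 0, 0.6], [0, 0, 0, 0, 0, 0, 1], [0, 0, 0, 0, 0, 0, 1], [0, 0, 0, 0, 0, 0, 1], [0, 0, 0, 0, 0, 0, 1], [0, 0, 0, 0, 0, 0, 1], [0, 0, 0, 0, 0, 0, 1], [0, 0, 0, 0, 0, 0, 1]],
])

```text
time_s: 4.0
ee_pos: [0.5583, -0.2043, 0.0349]
eef_rot: [-3.142, 0.0, 2.149]
force: [-1.0, -0.7, 0.4]
grip_width: 0.0475
grip_force: 40.0
```

In the tool's units: -135 mm / 500 = -0.27, -125 mm / 500 = -0.25.

Request:
arm_command([
  [[0, 0, -0.01, 0, 0, 0, 1], [0, 0, -0.03, 0, 0, 0, 1], [0, 0, -0.08, 0, 0, 0, 1], [0, 0, -0.14, 0, 0, 0, 1], [0, 0, -0.2, 0, 0, 0, 1], [0, 0, -0.25, 0, 0, 0, 1], [0, 0, -0.27, 0, 0, 0, 1], [0, 0, -0.27, 0, 0, 0, 1], [0, 0, -0.27, 0, 0, 0, 1]],
])

```text
time_s: 4.9
ee_pos: [0.5579, -0.2041, 0.1688]
eef_rot: [-3.141, -0.001, 2.149]
force: [-0.3, -0.3, -3.2]
grip_width: 0.0471
grip_force: 40.0
```

```bash
cat > bar.py <<'E'
from h import *
import pickle,sys
from scipy.spatial.transform import Rotation as Ro
from scipy.optimize import least_squares
def bar(tag):
    o=ctrl.get_obs();i=cams.camera_info("wrist");p,d=cams.camera("wrist");cv2.imwrite(f"pics/{tag}.png",p);pickle.dump((i,p,d,o),open(tag+".pkl","wb"))
    Rt=Ro.from_euler("xyz",o["eef_rot"]).as_matrix()
    q=(cloud("wrist",d,i).reshape(-1,3)-o["ee_pos"])@Rt   # tool coords
    k=(d.ravel()>0)&(abs(q[:,1])<.020)&(q[:,2]<-.016)&(q[:,2]>-.05)&(q[:,0]>.015)&(q[:,0]<.044);b=q[k]
    f=least_squares(lambda t:np.hypot(b[:,1]-t[0]-t[1]*b[:,0],b[:,2]-t[2]-t[3]*b[:,0])-.024,[0,0,-.011,0],loss="huber",f_scale=.001).x
    n=(d.ravel()>0)&(abs(q[:,1])<.010)&(abs(q[:,2]+.011)<.012)&(q[:,0]>.048)&(q[:,0]<.12);c=q[n]
    g=least_squares(lambda t:np.hypot(c[:,1]-t[0]-t[1]*c[:,0],c[:,2]-t[2]-t[3]*c[:,0])-.006,[0,0,-.011,0],loss="huber",f_scale=.0007).x
    print("body y0,dy,z0,dz",k.sum(),np.round(f,4),"nose",n.sum(),np.round(g,4),"nose x",np.round(np.percentile(c[:,0],[1,50,99,100]),4))
    for nm,t in(("body",f),("nose",g)): print(nm,"at x=.035,.085: y,z mm",[np.round([1e3*(t[0]+t[1]*x),1e3*(t[2]+t[3]*x)],1) for x in(.035,.085)])
    print(o["time_s"],o["ee_pos"],o["eef_rot"],o["force"],o["moment"])
if __name__=="__main__": bar(sys.argv[1])
E
python3 bar.py w3
```

```text
body y0,dy,z0,dz 4524 [ 0.0004  0.0043 -0.0108 -0.0002] nose 1771 [ 0.0004  0.0024 -0.0107 -0.0019] nose x [0.0483 0.0671 0.0856 0.0858]
body at x=.035,.085: y,z mm [array([  0.5, -10.8]), array([  0.8, -10.8])]
nose at x=.035,.085: y,z mm [array([  0.5, -10.8]), array([  0.6, -10.9])]
4.9 [ 0.55793233 -0.20406575  0.16875267] [-3.14073954e+00 -1.34120143e-03  2.14877168e+00] [-0.34392167 -0.34683516 -3.24012422] [ 0.01389559 -0.04589638  0.00175767]
```

View pics/w3.png

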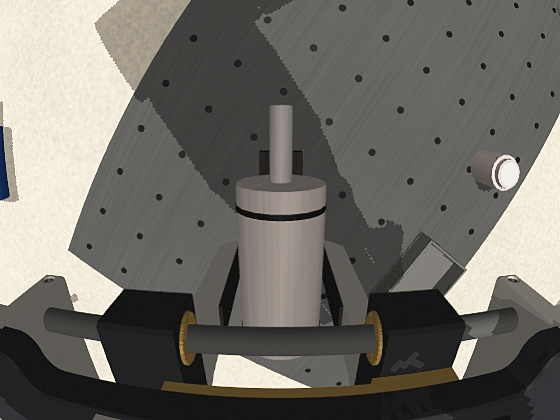

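The wrist view shows the barrel level and straight in the grip: shoulder at row ~183, nose tip at (281,106), no tilt and 0.5 mm off sideways. I'll carry it to just short of the V-block, raised.

In the tool's units: 361 mm / 500 = 0.722, 358 mm / 500 = 0.716, 0.405 rad / 6.2832 = 0.0645.

Request:
arm_command([
  [[0.03, 0.012, 0, 0, 0, 0.0032, 1], [0.09, 0.038, 0, 0, 0, 0.0095, 1], [0.17, 0.072, 0, 0, 0, 0.0175, 1], [0.25, 0.106, 0, 0, 0, 0.0255, 1], [0.33, 0.14, 0, 0, 0, 0.0334, 1], [0.41, 0.174, 0, 0, 0, 0.0414, 1], [0.49, 0.208, 0, 0, 0, 0.0493, 1], [0.57, 0.242, 0, 0, 0, 0.0573, 1], [0.64, 0.272, 0, 0, 0, 0.0613, 1], [0.69, 0.294, 0, 0, 0, 0.0637, 1], [0.716, 0.304, 0, 0, 0, 0.0645, 1], [0.722, 0.307, 0, 0, 0, 0.0645, 1]],
])

```text
time_s: 6.15
ee_pos: [0.4889, 0.1831, 0.1687]
eef_rot: [-3.14, 0.0, 1.746]
force: [0.4, 0.0, -3.6]
grip_width: 0.0469
grip_force: 40.0
```

In the tool's units: 65 mm / 500 = 0.13, 60 mm / 500 = 0.12.

Request:
arm_command([
  [[0, 0, 0.02, 0, 0, 0, 1], [0, 0, 0.06, 0, 0, 0, 1], [0, 0, 0.1, 0, 0, 0, 1], [0, 0, 0.12, 0, 0, 0, 1], [0, 0, 0.13, 0, 0, 0, 1], [0, 0, 0.13, 0, 0, 0, 1], [0, 0, 0.13, 0, 0, 0, 1], [0, 0, 0.13, 0, 0, 0, 1]],
])

```text
time_s: 6.95
ee_pos: [0.4901, 0.182, 0.1057]
eef_rot: [3.14, -0.0, 1.744]
force: [-0.1, -0.3, -2.2]
grip_width: 0.0476
grip_force: 40.0
```

```bash
python3 bar.py w4; cat >> h.py <<'E'
E
python3 - <<'E'
from h import *
import pickle
i,p,d,o=pickle.load(open("w4.pkl","rb"))
q=cloud("wrist",d,i).reshape(-1,3)
a=np.radians(99.6);ex=np.array([np.cos(a),np.sin(a)]);ey=np.array([-ex[1],ex[0]])
c=np.array([.4806,.2370]);lx=(q[:,:2]-c)@ex;ly=(q[:,:2]-c)@ey
k=(q[:,2]>.099)&(q[:,2]<.105)&(abs(ly)<.04)&(lx>.04)&(lx<.07)
print("plate top z",np.median(q[k,2]),[np.round(np.percentile(z[k],[0,2,50,98,100]),4) for z in(lx,ly)])
print("plate fit",cv2.minAreaRect(q[k,:2].astype(np.float32)))
t=o["ee_pos"][:2]-c;print("tcp local",t@ex,t@ey)
E
```

```text
body y0,dy,z0,dz 4517 [ 0.0008  0.0022 -0.0109  0.0016] nose 1786 [ 0.0009 -0.0001 -0.0106 -0.0045] nose x [0.0485 0.0673 0.0859 0.086 ]
body at x=.035,.085: y,z mm [array([  0.9, -10.8]), array([  1. , -10.7])]
nose at x=.035,.085: y,z mm [array([  0.9, -10.8]), array([  0.9, -11. ])]
6.95 [0.49007126 0.182007   0.10567979] [ 3.14036716e+00 -1.44321548e-04  1.74374775e+00] [-0.067658   -0.32898704 -2.1700474 ] [1.07918869e-05 3.44171037e-02 3.30139608e-03]
plate top z 0.10179057190177421 [array([0.0499, 0.0501, 0.054 , 0.0581, 0.0586]), array([-0.0294, -0.0282,  0.0006,  0.0292,  0.0307])]
plate fit ((0.47091564536094666, 0.2903550863265991), (0.060018591582775116, 0.008665040135383606), 9.58862590789795)
tcp local -0.055802387182822356 -0.00016751617377482714
```

View pics/w4.png

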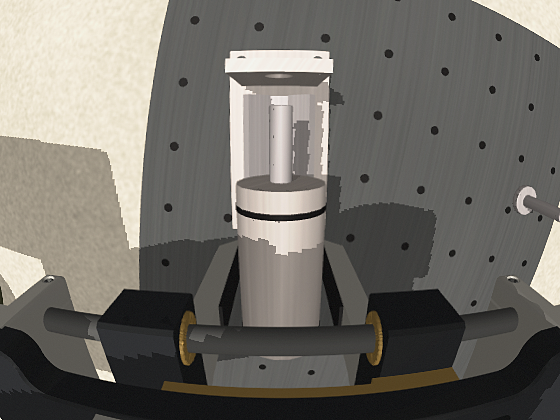

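The view shows the nose (tip at 281,104) pointing at the end plate, whose top strip is at rows 52–72 with the hole's rim visible at (277,75). The barrel measures about 1.6 mm to the right of the plate's centre. I'll correct that while descending to 1.8 mm above seated height.

In the tool's units: 31.5 mm / 500 = 0.063, -1.6 mm / 500 = -0.0032, 0.004 rad / 6.2832 = 0.0006.

Request:
arm_command([
  [[0, -0.0016, 0.01, 0, 0, 0.0003, 1], [0, -0.0032, 0.026, 0, 0, 0.0006, 1], [0, -0.0032, 0.044, 0, 0, 0.0006, 1], [0, -0.0032, 0.056, 0, 0, 0.0006, 1], [0, -0.0032, 0.062, 0, 0, 0.0006, 1], [0, -0.0032, 0.063, 0, 0, 0.0006, 1], [0, -0.0032, 0.063, 0, 0, 0.0006, 1], [0, -0.0032, 0.063, 0, 0, 0.0006, 1]],
])

```text
time_s: 7.8
ee_pos: [0.4883, 0.1818, 0.0737]
eef_rot: [3.141, -0.0, 1.74]
force: [0.3, 0.3, -4.3]
grip_width: 0.0471
grip_force: 40.0
```

```bash
python3 bar.py w5; cat > pl.py <<'E'
from h import *
import pickle,sys
i,p,d,o=pickle.load(open(sys.argv[1]+".pkl","rb"))
q=cloud("wrist",d,i).reshape(-1,3)
a=np.radians(99.6);ex=np.array([np.cos(a),np.sin(a)]);ey=np.array([-ex[1],ex[0]])
c=np.array([.4806,.2370]);lx=(q[:,:2]-c)@ex;ly=(q[:,:2]-c)@ey
k=(q[:,2]>.099)&(q[:,2]<.105)&(abs(ly)<.04)&(lx>.044)&(lx<.07)
r=cv2.minAreaRect(q[k,:2].astype(np.float32));t=np.array(r[0])-c
print("plate z",np.median(q[k,2]),"local centre",t@ex,t@ey,r[1:])
t=o["ee_pos"][:2]-c;print("tcp local",t@ex,t@ey,"yaw",np.degrees(o["eef_rot"][2]))
E
python3 pl.py w5
```

```text
body y0,dy,z0,dz 4512 [ 0.0008  0.0009 -0.0108  0.001 ] nose 2037 [ 0.0013 -0.0069 -0.0118  0.0141] nose x [0.0485 0.0699 0.1082 0.109 ]
body at x=.035,.085: y,z mm [array([  0.8, -10.8]), array([  0.9, -10.7])]
nose at x=.035,.085: y,z mm [array([  1.1, -11.3]), array([  0.8, -10.6])]
7.8 [0.48829264 0.18175441 0.07372429] [ 3.14110519e+00 -7.66903436e-05  1.73979884e+00] [ 0.26531419  0.29825567 -4.27267158] [-0.00845657 -0.03680527  0.00091952]
plate z 0.10180626565167547 local centre 0.05416382168778479 0.0005150880590020663 ((0.06021380051970482, 0.008609509095549583), 9.593511581420898)
tcp local -0.05575482319080264 0.0016283283771507632 yaw 99.6831306072176
```

In the tool's units: 28 mm / 500 = 0.056, 26 mm / 500 = 0.052.

Request:
arm_command([
  [[0.004, 0.0004, 0.0016, 0, 0, 0, 1], [0.012, 0.0004, 0.0016, 0, 0, 0, 1], [0.022, 0.0004, 0.0016, 0, 0, 0, 1], [0.03, 0.0004, 0.0016, 0, 0, 0, 1], [0.036, 0.0004, 0.0016, 0, 0, 0, 1], [0.04, 0.0004, 0.0016, 0, 0, 0, 1], [0.044, 0.0004, 0.0016, 0, 0, 0, 1], [0.048, 0.0004, 0.0016, 0, 0, 0, 1], [0.052, 0.0004, 0.0016, 0, 0, 0, 1], [0.056, 0.0004, 0.0016, 0, 0, 0, 1], [0.056, 0.0004, 0.0016, 0, 0, 0, 1]],
])

```text
time_s: 8.95
ee_pos: [0.4836, 0.2095, 0.0726]
eef_rot: [3.142, -0.0, 1.74]
force: [-0.5, -0.4, -4.1]
grip_width: 0.0474
grip_force: 40.0
```

```bash
python3 bar.py w6|tail -1; python3 pl.py w6; python3 - <<'E'
import cv2
p=cv2.imread("pics/w6.png");cv2.imwrite("pics/w6c.png",cv2.resize(p[80:240,200:360],None,fx=3.5,fy=3.5))
E
```

```text
8.95 [0.48356972 0.20952562 0.07264995] [ 3.14158176e+00 -5.03553939e-05  1.73994585e+00] [-0.51067299 -0.3991584  -4.07564628] [ 0.00990133 -0.03148054  0.0109493 ]
plate z 0.10187247276958011 local centre 0.054149631521939974 0.0006511759772588965 ((0.06020982936024666, 0.008046040311455727), 9.725114822387695)
tcp local -0.027584889042328104 0.001653738181965211 yaw 99.69155352927739
```

View pics/w6c.png

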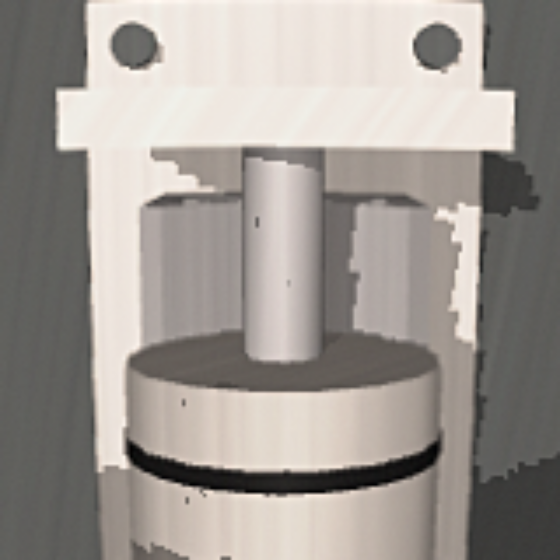

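The nose has gone into the hole, centred on the plate and with no contact force. I'll push it on through.

In the tool's units: 28 mm / 500 = 0.056, 26 mm / 500 = 0.052.

Request:
arm_command([
  [[0.006, 0.0004, 0, 0, 0, 0, 1], [0.012, 0.0006, 0, 0, 0, 0, 1], [0.018, 0.0006, 0, 0, 0, 0, 1], [0.024, 0.0006, 0, 0, 0, 0, 1], [0.03, 0.0006, 0, 0, 0, 0, 1], [0.036, 0.0006, 0, 0, 0, 0, 1], [0.042, 0.0006, 0, 0, 0, 0, 1], [0.048, 0.0006, 0, 0, 0, 0, 1], [0.052, 0.0006, 0, 0, 0, 0, 1], [0.056, 0.0006, 0, 0, 0, 0, 1], [0.056, 0.0006, 0, 0, 0, 0, 1], [0.056, 0.0006, 0, 0, 0, 0, 1]],
])

```text
time_s: 10.2
ee_pos: [0.4792, 0.237, 0.0726]
eef_rot: [-3.142, 0.0, 1.74]
force: [-0.1, -0.3, -2.0]
grip_width: 0.047
grip_force: 40.0
```

```bash
python3 bar.py w7; python3 pl.py w7; python3 - <<'E'
import cv2
p=cv2.imread("pics/w7.png");cv2.imwrite("pics/w7c.png",cv2.resize(p[80:240,200:360],None,fx=3.5,fy=3.5))
E
```

```text
body y0,dy,z0,dz 4515 [ 0.0007  0.0023 -0.0109  0.0017] nose 1437 [ 0.0006  0.003  -0.0112  0.0041] nose x [0.0575 0.0709 0.0859 0.086 ]
body at x=.035,.085: y,z mm [array([  0.8, -10.8]), array([  0.9, -10.7])]
nose at x=.035,.085: y,z mm [array([  0.7, -11. ]), array([  0.9, -10.8])]
10.2 [0.47918754 0.23697308 0.07262271] [-3.14154598e+00  3.78338353e-05  1.73986592e+00] [-0.10282452 -0.27249927 -2.02848718] [-0.01738788 -0.00270362 -0.04063598]
plate z 0.10187752770205852 local centre 0.051329347974598274 0.0005890269706974137 ((0.060121823102235794, 0.014630988240242004), 9.58735179901123)
tcp local 0.0002090146891879668 0.0013971689005244654 yaw 99.68697386529573
```

View pics/w7c.png

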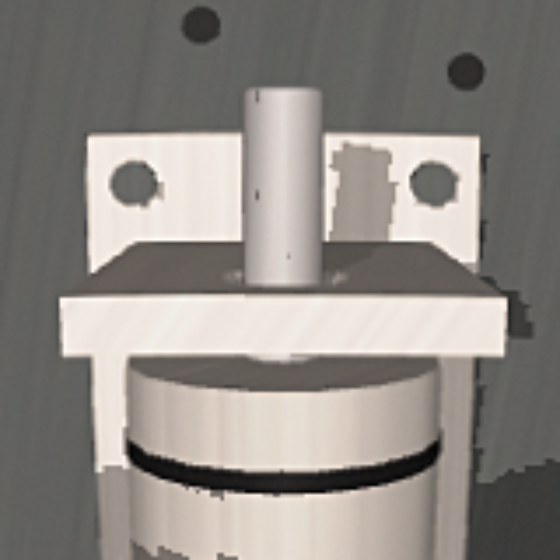

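The nose is well through the plate, sticking out about 28 mm on the far side and centred, and the shoulder is about 4 mm short of the plate. Now I'll lower it gently.

In the tool's units: 1.4 mm / 500 = 0.0028, 1.2 mm / 500 = 0.0024.

Request:
arm_command([
  [[0, 0, 0.0008, 0, 0, 0, 1], [0, 0, 0.0016, 0, 0, 0, 1], [0, 0, 0.0024, 0, 0, 0, 1], [0, 0, 0.0028, 0, 0, 0, 1], [0, 0, 0.0028, 0, 0, 0, 1], [0, 0, 0.0028, 0, 0, 0, 1]],
])

```text
time_s: 10.85
ee_pos: [0.4792, 0.237, 0.0713]
eef_rot: [-3.142, -0.0, 1.74]
force: [-0.5, -1.2, -4.2]
grip_width: 0.047
grip_force: 40.0
```

In the tool's units: 0.4 mm / 500 = 0.0008, 0.2 mm / 500 = 0.0004.

Request:
arm_command([
  [[0, 0, 0.0004, 0, 0, 0, 1], [0, 0, 0.0008, 0, 0, 0, 1], [0, 0, 0.0008, 0, 0, 0, 1]],
])

```text
time_s: 11.15
ee_pos: [0.4792, 0.237, 0.0709]
eef_rot: [-3.142, -0.0, 1.74]
force: [-1.2, -0.3, -1.3]
grip_width: 0.0471
grip_force: 40.0
```

In the tool's units: 0.4 mm / 500 = 0.0008, 0.2 mm / 500 = 0.0004.

Request:
arm_command([
  [[0, 0, 0.0004, 0, 0, 0, 1], [0, 0, 0.0008, 0, 0, 0, 1], [0, 0, 0.0008, 0, 0, 0, 1]],
])

```text
time_s: 11.45
ee_pos: [0.4792, 0.237, 0.0709]
eef_rot: [3.141, -0.0, 1.74]
force: [-3.8, -1.4, 5.1]
grip_width: 0.0476
grip_force: 40.0
```

Request:
arm_command([
  [[0, 0, 0.0004, 0, 0, 0, 1], [0, 0, 0.0006, 0, 0, 0, 1], [0, 0, 0.0006, 0, 0, 0, 1]],
])

```text
time_s: 11.75
ee_pos: [0.4792, 0.237, 0.0709]
eef_rot: [3.141, -0.0, 1.74]
force: [-5.3, -1.7, 8.3]
grip_width: 0.0474
grip_force: 40.0
```

```bash
python3 bar.py w8; python3 pl.py w8|tail -1
```

```text
body y0,dy,z0,dz 4510 [ 0.0007  0.0025 -0.0109  0.0012] nose 1437 [ 0.0003  0.0072 -0.0111  0.003 ] nose x [0.0574 0.0709 0.086  0.0861]
body at x=.035,.085: y,z mm [array([  0.8, -10.8]), array([  1. , -10.8])]
nose at x=.035,.085: y,z mm [array([  0.6, -11. ]), array([  0.9, -10.8])]
11.75 [0.47922032 0.23700382 0.07085768] [ 3.14134664e+00 -6.53257542e-05  1.73979011e+00] [-5.32811622 -1.71076516  8.2932679 ] [-0.39385604  1.0631729  -0.03246623]
tcp local 0.00023385652512639024 0.0013597178822078197 yaw 99.68263048482564
```

Contact is at TCP z 0.0709. There is a sideways push of about 5 N toward +y, so the right face is taking most of the load. I'll ease 0.3 mm toward +y to balance the two faces.

In the tool's units: -0.4 mm / 500 = -0.0008, -0.2 mm / 500 = -0.0004.

Request:
arm_command([
  [[0, -0.0004, 0, 0, 0, 0, 1], [0, -0.0008, 0, 0, 0, 0, 1], [0, -0.0008, 0, 0, 0, 0, 1], [0, -0.0008, 0, 0, 0, 0, 1]],
])

```text
time_s: 12.2
ee_pos: [0.4792, 0.237, 0.0709]
eef_rot: [3.14, -0.0, 1.74]
force: [-2.9, -2.3, 6.0]
grip_width: 0.0473
grip_force: 40.0
```

```bash
python3 - <<'E'
from station import ctrl
import numpy as np
o=ctrl.get_obs();print(np.round([*o["ee_pos"],*o["force"],*o["moment"]],4))
E
```

```text
[ 0.4792  0.237   0.0709 -2.9101 -2.274   5.9867 -0.2982  0.4896 -0.0432]
```

Request:
arm_command([
  [[0, -0.0004, 0.0002, 0, 0, 0, 1], [0, -0.0008, 0.0004, 0, 0, 0, 1], [0, -0.001, 0.0006, 0, 0, 0, 1], [0, -0.001, 0.0006, 0, 0, 0, 1], [0, -0.001, 0.0006, 0, 0, 0, 1]],
])

```text
time_s: 12.7
ee_pos: [0.4792, 0.237, 0.0709]
eef_rot: [3.139, -0.0, 1.74]
force: [-1.1, -1.6, 7.5]
grip_width: 0.0471
grip_force: 40.0
```

Request:
arm_command([
  [[0, 0, 0, 0, 0, 0, 1], [0, 0, 0, 0, 0, 0, 1]],
])

```text
time_s: 12.9
ee_pos: [0.4792, 0.237, 0.0709]
eef_rot: [3.139, -0.0, 1.74]
force: [-0.2, -0.9, 8.2]
grip_width: 0.0474
grip_force: 40.0
```

In the tool's units: 0.3 mm / 500 = 0.0006, 0.2 mm / 500 = 0.0004.

Request:
arm_command([
  [[0, 0, 0.0004, 0, 0, 0, 1], [0, 0, 0.0006, 0, 0, 0, 1], [0, 0, 0.0006, 0, 0, 0, 1], [0, 0, 0.0006, 0, 0, 0, 1], [0, 0, 0.0006, 0, 0, 0, 1]],
])

```text
time_s: 13.4
ee_pos: [0.4792, 0.237, 0.0708]
eef_rot: [3.139, -0.0, 1.74]
force: [-1.0, -2.2, 10.0]
grip_width: 0.0471
grip_force: 40.0
```

```bash
python3 bar.py w9; python3 pl.py w9|tail -1
```

```text
body y0,dy,z0,dz 4516 [ 0.0008  0.001  -0.0109  0.0014] nose 1436 [ 0.0007  0.0023 -0.011   0.0012] nose x [0.0575 0.0709 0.0859 0.0861]
body at x=.035,.085: y,z mm [array([  0.8, -10.8]), array([  0.9, -10.8])]
nose at x=.035,.085: y,z mm [array([  0.8, -10.9]), array([  0.9, -10.9])]
13.4 [0.47919528 0.23701859 0.07084806] [ 3.13906367e+00 -3.52944366e-04  1.73971049e+00] [-0.97244308 -2.17923469 10.04497467] [-0.39606146  0.39299833 -0.01101879]
tcp local 0.00025259559710629094 0.001381949318976085 yaw 99.67806881527551
```

The barrel is seated: its axis is at z ≈ 0.082 and level, and the nose sticks out about 28 mm. It presses down with about 10 N, well balanced between the faces, and is still gripped, so I'm handing it in.

```bash
python3 -c "
from station import ctrl
print(ctrl.hand_in())"
```

```text
the job is handed in; nothing more can be done
None
```

The job is handed in, with no verdict returned: the barrel's nose is through the end plate, sticking out about 28 mm, and the barrel lies in the V, still gripped at 40 N and pressed down with about 10 N shared between both faces.

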